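Hold a bar in the V-blocks for centre-punching

ROBOT

A 6-joint arm with a two-finger parallel gripper is mounted at the origin on the work surface. World frame = base frame: x ahead of the robot, y to its left, z up, the work surface at z = 0. Lengths are in mm, angles in rad, forces in N, time in s.
With the tool pointing down it reaches from about 325 to 925 mm from the base axis. Payload 3.1 kg.
Tool frame: the origin (TCP) lies at the very end of the fingers, on their centre line; the grasp point (between the pads) lies 19 mm behind it; z points along the fingers, y is the line along which they close (so a half turn about z gives the same grasp; the last joint's range is limited). The gripper opens to 85 mm and grips with 20 to 120 N. Pads are 22 mm wide; open, the fingers measure 114 mm over their backs; the gripper's body (76 mm by 85 mm) begins 54 mm behind the grasp point. The pads swing forward as they close: fully open they stand 13 mm farther back than shut.
Start: joints at [-1.351, 0.217, 1.613, -0, 1.311, -0.112], TCP at [203.612, -590.916, 231.3] pointing down, gripper open.
Joint ranges: [-2.75, 2.75], [-0.78, 2.1], [0.31, 2.55], [-1.13, 4.27], [0.13, 2.63], [-2.58, 2.58]. Speed limits (rad/s): [2.79, 2.79, 3.14, 3.14, 3.14, 3.14].

INTERFACE

Orientations are given as a unit quaternion [x, y, z, w].
In Python, from plant import env gives the robot as it stands.
- The arm moves only by the tool send_rows, never from a script. Its argument "targets" is text: rows parted by semicolons, each of 7 numbers parted by spaces: the turn, a rotation vector about the tool's x, y, z in rad, then the shift along the tool's x, y, z in m, then the finger opening in m, from 0 to 0.0854. A call has 1 to 10 rows; each row is the pose to reach, as a shift and turn from the pose commanded when the call began, along the tool's axes at that moment; what a row does not reach only later rows make up. A row lasts 1/12 s, in which the tool goes at most 41.7 mm and 7.16 degrees, less where a joint would pass 70% of its speed; a pose out of reach is approached as far as the arm can. A call with a gripper value outside its range is refused whole. The fingers move at their own pace and stop on an object; the grip force is fixed at half the most. Time passes only in rows, so rows that repeat a pose let the fingers close. It gives the time, the measured TCP pose, the force, the opening and the grip force at its end, in the units of the state.
- env.state(): the state, without advancing time (a new reading comes with each control period).
- env.camera(name): name is "side" or "top" or "wrist"; returns the picture (384x512x3 uint8, red, green, blue); there is no depth.
- env.camera_info(name): a dict with "mtx" (3x3 intrinsics, pixels), "rvec" (rotation vector, rad) and "tvec" (3), from world to camera coordinates, as OpenCV has them; the wrist camera has in their place "T_tool_cam" (4x4, takes a point from camera to tool coordinates, whose origin is the TCP and whose axes are the flange's). Camera axes: x right, y down, z forward; pixel columns grow to the right and rows downward; lengths in mm; the calibration is good to about 2 mm. The wrist camera is an equidistant fisheye: a pixel r from the principal point sees the ray r / f radians off the axis. A picture is of the moment at which its call begins: read the wrist's pose just before it. camera_info takes no time and is no camera call.
- env.sign_off(): hands the job in; it is judged then, once.
The state is a dict: "time": time; "joint_pos": joint angles; "qvel": joint speeds; "effort": joint torques, N m; "tool_pos": TCP position; "ee_rot": TCP orientation; "ft_force": force on the tool from outside, world axes, zero at the start; "moment": the same for the moment, N m; "width": finger opening in mm; "finger_force": force on a finger pad.
Only numpy, scipy, OpenCV 4.12 (cv2) and the standard library are available. Lean on these libraries where they do the work, as an engineer would, in place of code of your own. Each camera call takes 0.05 s, during which the arm holds its last target. There are 200 camera calls.

TASK

First swing the hinged length stop of the V-block jig down until it lies fully home in its slotted catch. Then take the aluminium bar out of the stock rack and lay it in both V-blocks with its end up against the stop, leaving the other rods and tools where they are. Finish while still holding it there: keep pressing it straight down into the Vs, about as hard as a one to two kilo weight would, so that it bears on both faces of both blocks while I centre-punch it.

Things in the scene. Friction and masses are not known exactly. Their poses are not given: they have to be found in the camera images.
- jig: fixed drilling jig on the table: dark iron base plate 124 x 250 x 12 mm carrying two V-blocks in line and a length stop. Origin on the table surface, midway between the blocks, under the V. Its y axis runs along the V towards the stop, z is up. Each V-block is 56 mm wide, 45 mm long (centres at y = +65 and -65, so an 85 mm open gap between them, down to the plate top at z = 12) and 48 mm high; its 90-degree V has its bottom line at z = 28 and is 40 mm wide at the top
- seat (a point): point fixed in the jig, 47.8 mm above its origin: where the centre of the aluminium bar is when the bar lies in both Vs with its end against the stop; axes as the jig's
- va_plus: the +x half (one 45-degree face) of the V-block next to the stop, fixed to the jig
- va_minus: the -x half of the V-block next to the stop
- vb_plus: the +x half of the V-block far from the stop
- vb_minus: the -x half of the V-block far from the stop
- stop (a joint): angle of the length stop: 0 = closed, lying level in its catch across the end of the V (arm along jig -x, its bar-side face at jig y = 110 mm), 1.57 = standing upright; at most 1.9. A friction washer keeps it where it is left; about 1 N at the pad moves it
- stop_hinge (a point): on the hinge axis of the stop, at jig x = +44, y = +114, z = 48 mm; the axis is along jig y, and the arm swings in the jig's x-z plane. The steel arm is 8 mm thick (along y), 14 mm high and reaches 96 mm from the hinge; the catch is a slotted post at jig x = -36 to -22 mm, 58 mm high
- stop_pad (a point): centre of the outer (upper, when closed) face of the yellow thumb pad, 22 x 22 mm, at the free end of the stop arm: 91 mm along the arm from the hinge and 12 mm to the outer side of its centre line; push it here to close the stop. When closed it is at jig x = -47, y = 114, z = 60 mm
- rack: fixed plywood stock rack 290 x 180 mm: two slotted wooden rails (at its y = +72 and -72 mm, 16 mm thick, tops 44 mm high) hold three rods of 28 mm diameter side by side, lying along its y axis, 85 mm apart along its x, in 36 mm wide slots with their floor at 30 mm. Between the rails the rods are free above the 10 mm board. Origin on the table surface at its middle
- bar_center (a point): centre of the aluminium bar: plain light-grey metal round bar, diameter 28 mm, length 220 mm along its y axis, about 0.37 kg, lying in one of the rack's three slots
- bar: the same aluminium bar; origin at its centre
- rod_wood: wooden rod, diameter 28 mm, length 220 mm along its y, in the rack; leave it
- rod_black: black plastic rod, diameter 28 mm, length 220 mm along its y, in the rack; leave it
- punch: brass automatic centre punch lying on the table, 126 mm long along its x; leave it
- hammer: hammer lying on the table, 260 mm long; leave it
- oil: yellow oil bottle, diameter 48 mm, 130 mm high, standing; leave it
- square: steel engineer's square, 140 x 90 mm, lying on the table; leave it
- tape: tape measure, black and lime, 65 x 34 x 62 mm, standing on the table; leave it
Not all that is in view belongs to the job. What is meant by the bar is not blue or purple, and is the larger of those in its own colour.

How it is judged:
By the outcome, as a careful person would: the job done as asked, in the order asked, and still so for the second after the job is handed in, while the arm keeps its last pose, push and grip.
It also fails if it takes over 58 s, if anything falls off the work surface, if the arm or the gripper's body presses on something with over 40 N, if the wrist force passes 120 N, or if a joint passes its speed limit or range.

## Working session

There is one attempt and no reset: what is moved stays moved. The work goes in short steps, Python scripts to look and compute and a tool call to move; the robot and the scene stay as the last step left them, time stands still between calls to the robot, and variables do not carry over. Pictures are saved under pics/ and viewed, at most 10 in all, crops included, and the job is handed in when it is done.

Besides the shell and the picture viewer there is one more tool, called by a JSON object that holds its "api" and its "payload". send_rows: Moves the arm, as the interface text tells. Its arguments: {"type":"object","properties":{"targets":{"type":"string"}},"required":["targets"]}

```bash
mkdir -p pics; python3 - <<'E'
from plant import env
import cv2,numpy as np
s=env.state();print(s)
for n in("top","side"):
    im=env.camera(n);cv2.imwrite(f"pics/{n}0.png",im[:,:,::-1]);print(n,env.camera_info(n))
print(env.camera_info("wrist"))
a=cv2.imread("pics/top0.png");b=cv2.imread("pics/side0.png")
cv2.imwrite("pics/t0.png",cv2.resize(a,(800,600),interpolation=cv2.INTER_CUBIC))
cv2.imwrite("pics/s0.png",cv2.resize(b,(800,600),interpolation=cv2.INTER_CUBIC))
E
```

```text
{'time': 0.0, 'joint_pos': array([-1.35121618e+00,  2.17752385e-01,  1.61494612e+00,  8.59113582e-06,
        1.31132240e+00, -1.12196665e-01]), 'qvel': array([ 5.26005140e-04,  9.88668056e-05, -1.40057287e-03,  4.96301434e-04,
        1.06737583e-03,  1.68531923e-04]), 'effort': array([ 1.06500477e-04, -3.96839297e+01, -3.03854299e+01, -8.53173992e-05,
        9.75105475e-03,  6.79324287e-06]), 'tool_pos': array([ 203.42080956, -590.09283472,  229.96313505]), 'ee_rot': array([ 9.86271500e-01,  1.65127390e-01, -6.10126427e-05, -1.21259679e-03]), 'ft_force': array([0.02694896, 0.8739049 , 1.15837367]), 'moment': array([-0.00313249,  0.02187265,  0.03971608]), 'finger_force': 0.0, 'width': 85.5215244932918}
top {'mtx': array([[461.77353816,   0.        , 256.02515878],
       [  0.        , 461.77353816, 192.85288031],
       [  0.        ,   0.        ,   1.        ]]), 'rvec': array([ 2.16951852, -2.10846915,  0.19862328]), 'tvec': array([ -16.11872902,  555.3095945 , 1351.00455484])}
side {'mtx': array([[492.59876346,   0.        , 260.13395468],
       [  0.        , 492.59876346, 188.25335751],
       [  0.        ,   0.        ,   1.        ]]), 'rvec': array([ 0.21114289, -2.7457775 ,  1.34861776]), 'tvec': array([ 554.53027502,   85.13641469, 1419.44270683])}
{'mtx': array([[297.31863964,   0.        , 257.73281346],
       [  0.        , 297.31863964, 185.45689562],
       [  0.        ,   0.        ,   1.        ]]), 'T_tool_cam': array([[-8.41188865e-04, -9.55409254e-01, -2.95283677e-01,
         7.48249196e+01],
       [ 9.99999644e-01, -7.82477353e-04, -3.16991654e-04,
        -1.68905052e+00],
       [ 7.18039702e-05, -2.95283838e-01,  9.55409572e-01,
        -1.42192023e+02],
       [ 0.00000000e+00,  0.00000000e+00,  0.00000000e+00,
         1.00000000e+00]])}
```

View pics/t0.png

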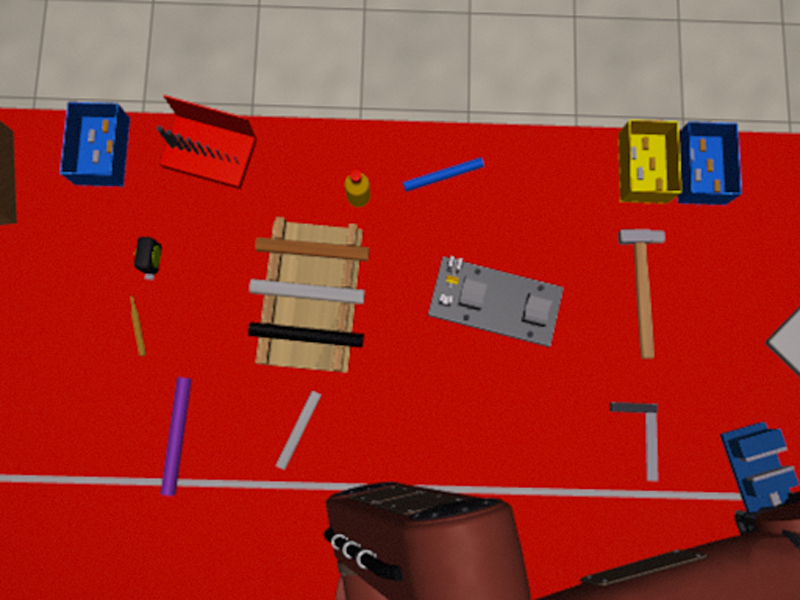

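View pics/s0.png

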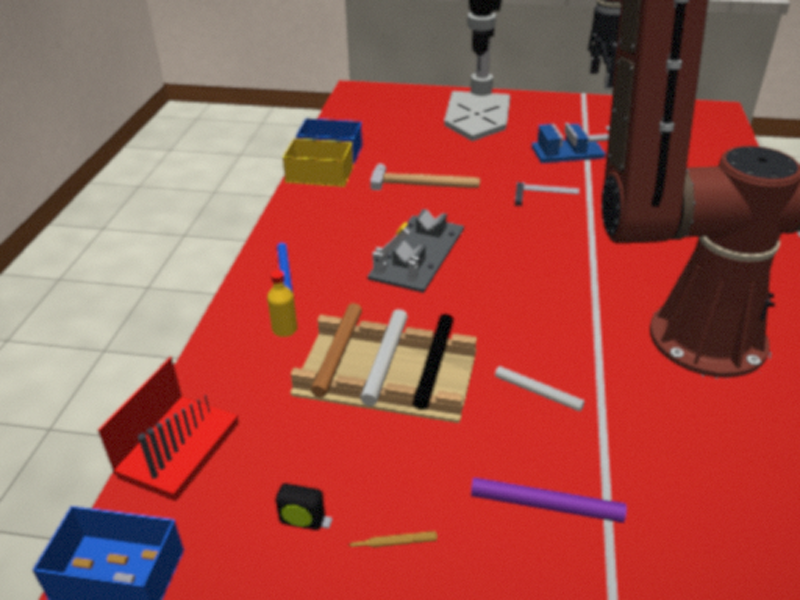

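The top view shows the grey bar in the middle rack slot, from about (250,287) to (364,297) in the enlarged picture. The jig plate corners are near (443,257), (563,287), (551,346) and (429,315). The stop is at its left end with the yellow pad at (452,281), raised, and the side view has the pad at (404,228).

```bash
cat > h.py <<'E'
from plant import env
import cv2,numpy as np
from scipy.spatial.transform import Rotation as R
def ray(n,px):
    """origin, unit directions (world) for a fixed camera"""
    i=env.camera_info(n);Rm=cv2.Rodrigues(i["rvec"])[0]
    p=cv2.undistortPoints(np.array(px,float).reshape(-1,1,2),i["mtx"],None)[:,0]
    d=np.c_[p,np.ones(len(p))]@Rm
    return -Rm.T@i["tvec"],d/np.linalg.norm(d,axis=1)[:,None]
def wray(px,st):
    i=env.camera_info("wrist");K=i["mtx"];T=i["T_tool_cam"]
    p=(np.array(px,float).reshape(-1,2)-K[:2,2])/K[0,0];r=np.linalg.norm(p,axis=1)[:,None]+1e-9
    d=np.c_[p/r*np.sin(r),np.cos(r)]
    W=R.from_quat(st["ee_rot"])
    return st["tool_pos"]+W.apply(T[:3,3]),W.apply(d@T[:3,:3].T)
def plane(od,z):
    o,d=od;return o+d*((z-o[2])/d[:,2:])
def cross(a,b):
    o1,d1=a;o2,d2=b;A=np.c_[d1[0],-d2[0]];s=np.linalg.lstsq(A,o2-o1,rcond=None)[0]
    p,q=o1+s[0]*d1[0],o2+s[1]*d2[0];return (p+q)/2,np.linalg.norm(p-q)
def toolshift(st,p):  # world point(mm) -> tool-frame offset from TCP (mm)
    return R.from_quat(st["ee_rot"]).inv().apply(np.array(p)-st["tool_pos"])
E
python3 - <<'E'
from h import *
t=cv2.imread("pics/top0.png");s=cv2.imread("pics/side0.png")
def comp(im,m,near):
    m=m.astype(np.uint8);n,l,st,c=cv2.connectedComponentsWithStats(m)
    x,y,w,h=[int(v) for v in near]; sub=l[y:y+h,x:x+w]; k=np.bincount(sub[sub>0]).argmax()
    return l==k
f=t.astype(int);gray=(f.max(2)-f.min(2)<35)
m=comp(t,gray&(f.max(2)>60),(280,170,70,45))
q=cv2.boxPoints(cv2.minAreaRect(cv2.findContours(m.astype(np.uint8),0,1)[0][0]))
P=plane(ray("top",q),12);print("plate px",q.round(1).tolist());print(P.round(1))
m=comp(t,gray&(f.max(2)>130),(160,180,70,12))
r=cv2.minAreaRect(np.argwhere(m)[:,::-1].astype(np.float32));q=cv2.boxPoints(r)
print("bar",r);print(plane(ray("top",q),44).round(1),plane(ray("top",[r[0]]),44).round(1))
Y=[]
for n,im,bx in(("top",t,(275,160,40,40)),("side",s,(235,130,60,60))):
    x,y,w,h=bx;g=im[y:y+h,x:x+w].astype(int)
    mm=(g[...,1]>90)&(g[...,2]>110)&(g[...,0]<g[...,1]*.6)
    p=np.argwhere(mm);print(n,len(p),p.mean(0)[::-1]+[x,y]);Y.append(ray(n,[p.mean(0)[::-1]+[x,y]]))
print("pad",cross(*Y))
E
```

```text
plate px [[273.6000061035156, 201.3000030517578], [283.6000061035156, 162.60000610351562], [360.8999938964844, 182.6999969482422], [350.8999938964844, 221.3000030517578]]
[[ 536.7  -55.8   12. ]
 [ 660.7  -84.9   12. ]
 [ 603.9 -328.2   12. ]
 [ 481.3 -295.8   12. ]]
bar ((196.0909423828125, 185.60342407226562), (72.54070281982422, 8.07449722290039), 5.7927961349487305)
[[568.6 292.6  44. ]
 [593.5 291.7  44. ]
 [577.5  71.6  44. ]
 [552.6  73.2  44. ]] [[573.  182.3  44. ]]
top 35 [289.08571429 178.57142857]
side 25 [256.96 145.  ]
pad (array([584.72591415, -92.39328301, 135.03555442]), np.float64(0.1383426231775582))
```

```bash
cat >> h.py <<'E'
def goal(p,yaw):
    """turn and shift (rad, m) from the measured pose to TCP p (mm), pointing down, tool x at yaw"""
    st=env.state();W=R.from_quat(st["ee_rot"]);c,s=np.cos(yaw),np.sin(yaw)
    G=R.from_matrix(np.array([[c,s,0],[s,-c,0],[0,0,-1]]))
    print("turn",(W.inv()*G).as_rotvec().round(4),"shift m",(toolshift(st,p)/1000).round(4))
JX=np.array([.974,-.226,0]);JY=np.array([.226,.974,0]);J0=np.array([570.6,-191.2,0])
JYAW=np.arctan2(.974,.226)
def jw(x,y,z):return J0+x*JX+y*JY+np.array([0,0,z])
def tojig(p):d=np.asarray(p)-J0;return np.stack([d@JX,d@JY,d[...,2]],-1)
E
python3 -c "
from h import *
goal(jw(-20,60,260),JYAW)"
```

```text
turn [-0.0019 -0.0014 -1.011 ] shift m [ 0.492  -0.3191 -0.0291]
```

{"api": "send_rows", "payload": {"targets": "0 0 -1.01 0.492 -0.319 -0.029 0;0 0 -1.01 0.492 -0.319 -0.029 0;0 0 -1.01 0.492 -0.319 -0.029 0;0 0 -1.01 0.492 -0.319 -0.029 0;0 0 -1.01 0.492 -0.319 -0.029 0;0 0 -1.01 0.492 -0.319 -0.029 0;0 0 -1.01 0.492 -0.319 -0.029 0;0 0 -1.01 0.492 -0.319 -0.029 0;0 0 -1.01 0.492 -0.319 -0.029 0;0 0 -1.01 0.492 -0.319 -0.029 0"}}

```text
time: 0.93
tool_pos: [460.6, -261.0, 251.6]
ee_rot: [0.783, 0.622, -0.0, -0.0]
ft_force: [1.1, -0.2, -0.9]
width: -0.1
finger_force: 0.0
```

```bash
python3 -c "
from h import *
print(env.state()['tool_pos']);goal(jw(-20,60,260),JYAW)"
```

```text
[ 460.57088331 -261.04119616  251.55932579]
turn [-0.0005 -0.0002 -0.0006] shift m [ 0.1529  0.0713 -0.0084]
```

{"api": "send_rows", "payload": {"targets": "0 0 0 0.153 0.071 -0.008 0;0 0 0 0.153 0.071 -0.008 0;0 0 0 0.153 0.071 -0.008 0;0 0 0 0.153 0.071 -0.008 0;0 0 0 0.153 0.071 -0.008 0;0 0 0 0.153 0.071 -0.008 0;0 0 0 0.153 0.071 -0.008 0"}}

```text
time: 1.52
tool_pos: [563.3, -130.1, 259.1]
ee_rot: [0.783, 0.622, -0.001, -0.0]
ft_force: [-0.1, -0.3, -1.2]
width: 0.2
finger_force: 0.0
```

```bash
python3 - <<'E'
from h import *
st=env.state();im=env.camera("wrist");cv2.imwrite("pics/w1.png",im[:,:,::-1])
np.savez("w1.npz",**{k:st[k] for k in("tool_pos","ee_rot")})
print(tojig(st["tool_pos"]),st["ft_force"])
cv2.imwrite("pics/w1b.png",cv2.resize(im[:,:,::-1],(800,600),interpolation=cv2.INTER_CUBIC))
E
```

```text
[-20.87648974  57.82530236 259.13344116] [-0.11151346 -0.26726274 -1.21053009]
```

View pics/w1b.png

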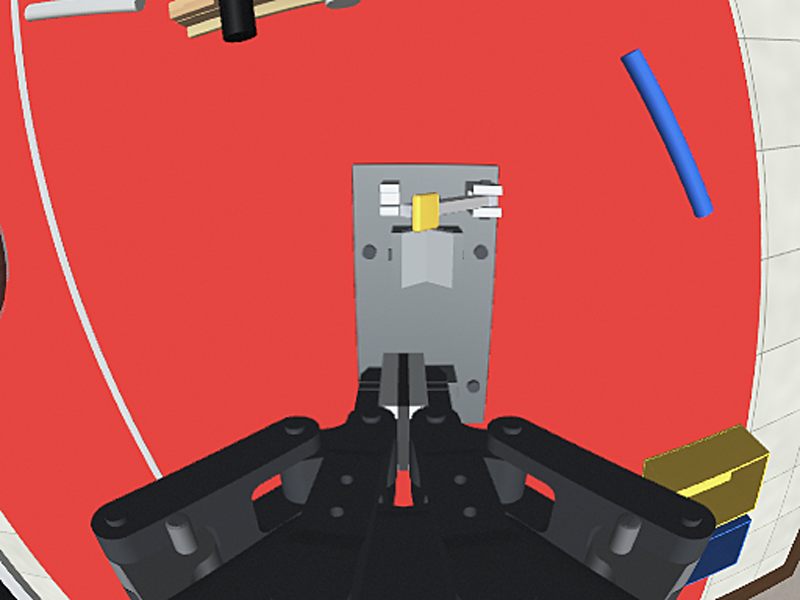

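The wrist view shows the plate's stop-end corners at (353,165) and (498,167). The slotted catch is at (389,198), the hinge fork at (487,201), the raised yellow pad at (425,212), and the V line runs down x≈427.

```bash
python3 - <<'E'
from h import *
st=dict(np.load("w1.npz"));k=.64
def p(z,*px):print(z,tojig(plane(wray(np.array(px)*k-.18,st),z)).round(1).tolist())
p(12,(353,165),(498,167),(484,422),(358,340))
p(58,(389,198)); p(28,(428,278)); p(48,(487,201)); p(48,(403,287),(454,280))
im=cv2.imread("pics/w1.png").astype(int);g=im[115:155,255:290]
q=np.argwhere((g[...,2]>130)&(g[...,1]>100)&(g[...,0]<90))[:,::-1]+[255,115];print(q.min(0),q.max(0))
o=wray([q.mean(0)],st)
for z in(100,110,120,130,140):print(z,tojig(plane(o,z)).round(1))
t=ray("top",[[289.1,178.6]]);s=ray("side",[[257,145]])
for r in(t,s):print(cross(o,r)[1],tojig(cross(o,r)[0]).round(1))
E
```

```text
12 [[-64.3, 122.8, 12.0], [57.0, 122.0, 12.0], [58.2, -124.5, 12.0], [-64.0, -33.8, 12.0]]
58 [[-33.0, 99.3, 58.0]]
28 [[-1.9, 29.4, 28.0]]
48 [[41.8, 96.6, 48.0]]
48 [[-22.8, 27.6, 48.0], [17.7, 33.4, 48.0]]
[264 124] [280 147]
100 [[ -6.9  94.9 100. ]]
110 [[ -7.4  96.2 110. ]]
120 [[ -7.9  97.5 120. ]]
130 [[ -8.4  98.8 130. ]]
140 [[ -8.9 100.2 140. ]]
0.11281544007291 [ -8.6  99.4 134.5]
0.015097804618057322 [ -8.7  99.5 135.1]
```

```bash
sed -i 's/^JYAW/J0=J0-2.5*JX-14*JY\nJYAW/' h.py; python3 -c "
from h import *
print(tojig(env.state()['tool_pos']));goal(jw(38,114,160),JYAW)"
```

```text
[-18.52364614  71.05574172 259.20559227]
turn [-0.0015  0.0006 -0.0015] shift m [0.0431 0.0566 0.0991]
```

{"api": "send_rows", "payload": {"targets": "0 0 0 0.043 0.057 0 0;0 0 0 0.043 0.057 0.03 0;0 0 0 0.043 0.057 0.06 0;0 0 0 0.043 0.057 0.099 0;0 0 0 0.043 0.057 0.099 0;0 0 0 0.043 0.047 0.12 0;0 0 0 0.043 0.047 0.12 0;0 0 0 0.043 0.047 0.12 0"}}

```text
time: 2.23
tool_pos: [618.1, -100.1, 140.0]
ee_rot: [0.784, 0.621, -0.001, -0.001]
ft_force: [-0.3, 0.5, 0.6]
width: 0.0
finger_force: 0.0
```

```bash
python3 -c "
from h import *
s=env.state();print(tojig(s['tool_pos']),s['ft_force']);goal(jw(28,114,139),JYAW)"
```

```text
[ 28.18122576 113.47232454 140.01908813] [-0.26845764  0.51051288  0.61460777]
turn [-0.0021  0.0001 -0.0029] shift m [ 0.0005 -0.0002  0.001 ]
```

{"api": "send_rows", "payload": {"targets": "0 0 0 0 -0.016 0.0055 0;0 0 0 0 -0.023 0.009 0;0 0 0 0 -0.030 0.0125 0;0 0 0 0 -0.037 0.017 0;0 0 0 0 -0.043 0.0215 0;0 0 0 0 -0.049 0.027 0;0 0 0 0 -0.055 0.033 0;0 0 0 0 -0.0595 0.0395 0;0 0 0 0 -0.064 0.046 0;0 0 0 0 -0.0675 0.053 0"}}

```text
time: 3.07
tool_pos: [553.1, -83.5, 86.0]
ee_rot: [0.783, 0.622, -0.0, -0.0]
ft_force: [-0.2, 0.1, 0.4]
width: 0.1
finger_force: 0.1
```

{"api": "send_rows", "payload": {"targets": "0 0 0 0 -0.0030 0.007 0;0 0 0 0 -0.005 0.014 0;0 0 0 0 -0.0065 0.019 0;0 0 0 0 -0.0075 0.023 0;0 0 0 0 -0.0075 0.025 0;0 0 0 0 -0.0075 0.025 0"}}

```text
time: 3.57
tool_pos: [546.0, -81.9, 61.2]
ee_rot: [0.783, 0.622, -0.0, -0.0]
ft_force: [0.7, -0.1, 0.2]
width: -0.0
finger_force: 0.0
```

```bash
python3 -c "
from h import *
s=env.state();print(tojig(s['tool_pos']),s['ft_force']);goal(jw(-47,114,60),JYAW)"
```

```text
[-46.15023748 114.89989872  61.22594557] [ 0.7163713  -0.09830357  0.24412173]
turn [-0.0011 -0.0001 -0.0011] shift m [-0.0009 -0.0008  0.0012]
```

{"api": "send_rows", "payload": {"targets": "0 0 0 0 -0.001 0.002 0;0 0 0 0 -0.001 0.003 0;0 0 0 0 -0.001 0.003 0;0 0 0 0 -0.001 0.004 0;0 0 0 0 -0.001 0.004 0"}}

```text
time: 3.98
tool_pos: [546.1, -82.0, 59.8]
ee_rot: [0.783, 0.622, 0.0, 0.0]
ft_force: [-3.1, -0.1, 8.9]
width: -0.0
finger_force: 4.7
```

{"api": "send_rows", "payload": {"targets": "0 0 0 0 0 0.002 0;0 0 0 0 0 0.002 0;0 0 0 0 0 0 0;0 0 0 0 0 -0.03 0;0 0 0 0 0 -0.07 0;0 0 0 -0.02 0 -0.11 0;0 0 0 -0.05 0.02 -0.15 0;0 0 0 -0.05 0.02 -0.17 0;0 0 0 -0.05 0.02 -0.17 0"}}

```text
time: 4.73
tool_pos: [558.9, -139.0, 237.2]
ee_rot: [0.784, 0.621, 0.004, 0.007]
ft_force: [1.6, -0.4, 1.9]
width: -0.2
finger_force: 0.0
```

```bash
python3 - <<'E'
from h import *
st=env.state();im=env.camera("wrist")[:,:,::-1];cv2.imwrite("pics/w2.png",im)
np.savez("w2.npz",**{k:st[k] for k in("tool_pos","ee_rot")})
print(tojig(st["tool_pos"]))
cv2.imwrite("pics/w2b.png",cv2.resize(im[60:260,130:390],(780,600),interpolation=cv2.INTER_CUBIC))
goal([573,182.3,180],np.arctan2(219.7,15.6))
E
```

```text
[-20.70661801  62.23148601 237.16128863]
turn [ 0.0109  0.0024 -0.1598] shift m [ 0.3149 -0.0581  0.0524]
```

View pics/w2b.png

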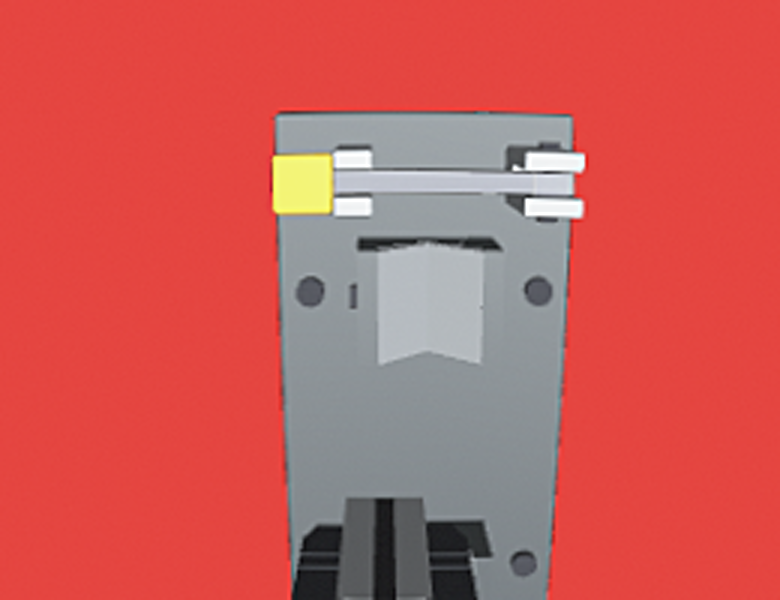

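The close-up shows the stop level in the catch slot: yellow pad centre (303,184), arm along row 180 in the crop, V bottom line near x≈427 ending at (427,352).

{"api": "send_rows", "payload": {"targets": "0.01 0 -0.16 0.315 -0.058 0 0.07;0.01 0 -0.16 0.315 -0.058 0 0.07;0.01 0 -0.16 0.315 -0.058 0 0.07;0.01 0 -0.16 0.315 -0.058 0 0.07;0.01 0 -0.16 0.315 -0.058 0.01 0.07;0.01 0 -0.16 0.315 -0.058 0.02 0.07;0.01 0 -0.16 0.315 -0.058 0.03 0.07;0.01 0 -0.16 0.315 -0.058 0.04 0.07;0.01 0 -0.16 0.315 -0.058 0.052 0.07;0.01 0 -0.16 0.315 -0.058 0.052 0.07"}}

```text
time: 5.62
tool_pos: [564.3, 186.2, 170.3]
ee_rot: [0.73, 0.684, -0.007, -0.006]
ft_force: [-0.5, -0.9, -0.0]
width: 69.7
finger_force: 0.0
```

```bash
python3 - <<'E'
from h import *
st=dict(np.load("w2.npz"))
def p(z,*px):print(z,tojig(plane(wray(np.array(px)/3+[129.7,59.7],st),z)).round(1).tolist())
p(60,(303,184));p(55,(433,180.5),(433,192));p(28,(427,352));p(48,(377,365),(483,363))
st=env.state();im=env.camera("wrist")[:,:,::-1];cv2.imwrite("pics/w3.png",im)
np.savez("w3.npz",**{k:st[k] for k in("tool_pos","ee_rot")});print(st["tool_pos"])
cv2.imwrite("pics/w3b.png",cv2.resize(im,(800,600),interpolation=cv2.INTER_CUBIC))
E
```

```text
60 [[-47.8, 112.2, 60.0]]
55 [[-1.0, 112.7, 55.0], [-1.0, 108.5, 55.0]]
28 [[-1.0, 40.5, 28.0]]
48 [[-21.7, 41.0, 48.0], [19.6, 41.5, 48.0]]
[564.28353094 186.19199812 170.25326295]
```

View pics/w3b.png

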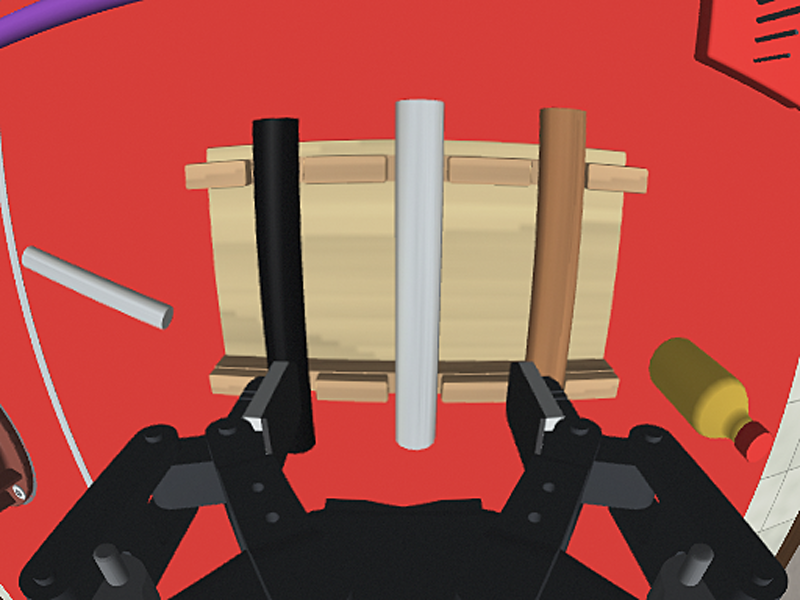

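The bar is seen lying from (419,100) to (416,447), free between the rails, with the open fingers either side and clear of the black and wooden rods.

```bash
sed -i 's/^J0=J0-2.5\*JX-14\*JY/J0=J0-3.5*JX-15.5*JY/' h.py; python3 - <<'E'
from h import *
st=dict(np.load("w3.npz"));k=.64
P=plane(wray(np.array([(419,130),(419,250),(417,400)])*k-.18,st),44);print(P.round(1))
E1=plane(wray(np.array([(419,100),(416,447)])*k-.18,st),50);print(E1.round(1))
d=P[0]-P[2];yaw=np.arctan2(d[1],d[0]);print(yaw)
c=P[1]+(E1.mean(0)-P[1])@(d/np.linalg.norm(d))*d/np.linalg.norm(d);print("centre",c)
c[2]=100;goal(c,yaw);c[2]=25;goal(c,yaw)
E
```

```text
[[575.5 274.2  44. ]
 [571.2 204.1  44. ]
 [564.4 102.9  44. ]]
[[576.5 290.9  50. ]
 [561.9  68.1  50. ]]
1.5064443769745846
centre [569.64413122 179.50861363  44.        ]
turn [-0.0171  0.0017 -0.0026] shift m [-0.0051  0.0057  0.072 ]
turn [-0.0171  0.0017 -0.0026] shift m [-0.005  0.007  0.147]
```

{"api": "send_rows", "payload": {"targets": "-0.017 0 0 -0.005 0.006 0.03 0.07;-0.017 0 0 -0.005 0.006 0.072 0.07;-0.017 0 0 -0.005 0.007 0.1 0.07;-0.017 0 0 -0.005 0.007 0.125 0.07;-0.017 0 0 -0.005 0.007 0.147 0.07;-0.017 0 0 -0.005 0.007 0.147 0.07;-0.017 0 0 -0.005 0.007 0.147 0.07"}}

```text
time: 6.25
tool_pos: [572.8, 178.1, 27.9]
ee_rot: [0.732, 0.682, 0.001, 0.002]
ft_force: [-1.5, 0.6, 0.8]
width: 70.0
finger_force: 0.0
```

```bash
python3 -c "
from h import *
s=env.state();print(s['tool_pos'],s['ft_force']);goal([569.6,179.5,25],1.5065)"
```

```text
[572.75846807 178.05933682  27.94578894] [-1.50235209  0.55326413  0.82982957]
turn [ 0.004   0.0003 -0.0066] shift m [ 0.0012 -0.0033  0.0029]
```

{"api": "send_rows", "payload": {"targets": "0.004 0 -0.006 0.001 -0.003 0.003 0.06;0.004 0 -0.006 0.001 -0.003 0.003 0.04;0.004 0 -0.006 0.001 -0.003 0.003 0.02;0.004 0 -0.006 0.001 -0.003 0.003 0.02;0.004 0 -0.006 0.001 -0.003 0.003 0.02;0.004 0 -0.006 0.001 -0.003 0.003 0.02;0.004 0 -0.006 0.001 -0.003 0.003 0.02;0.004 0 -0.006 0.001 -0.003 0.003 0.02"}}

```text
time: 6.92
tool_pos: [572.0, 181.1, 27.8]
ee_rot: [0.729, 0.685, 0.002, 0.002]
ft_force: [-1.5, -1.6, 7.6]
width: 26.5
finger_force: 58.9
```

{"api": "send_rows", "payload": {"targets": "0 0 0 0 0 -0.01 0.02;0 0 0 0 0 -0.03 0.02;0 0 0 0 0 -0.05 0.02;0 0 0 0 0 -0.08 0.02;0 0 0 0 0 -0.11 0.02;0 0 0 0 0 -0.13 0.02;0 0 0 0 0 -0.13 0.02;0 0 0 0 0 -0.13 0.02"}}

```text
time: 7.58
tool_pos: [571.0, 181.0, 156.8]
ee_rot: [0.729, 0.685, 0.002, 0.002]
ft_force: [-0.2, -0.3, -4.4]
width: 26.8
finger_force: 59.7
```

```bash
python3 - <<'E'
from h import *
s=env.state();print(s['tool_pos'],s['ft_force'],s['moment'],s['width']);goal(jw(0,-25,160),JYAW)
st=s;im=env.camera("wrist")[:,:,::-1];cv2.imwrite("pics/w4.png",im)
np.savez("w4.npz",**{k:st[k] for k in("tool_pos","ee_rot")})
cv2.imwrite("pics/w4b.png",cv2.resize(im,(800,600),interpolation=cv2.INTER_CUBIC))
E
```

```text
[571.03123675 181.02981493 156.844593  ] [-0.22724188 -0.29805193 -4.36524802] [-0.00049433 -0.02950129 -0.01746216] 26.808865068107345
turn [ 0.0055 -0.0019  0.1651] shift m [-0.4109  0.0129 -0.0037]
```

View pics/w4b.png

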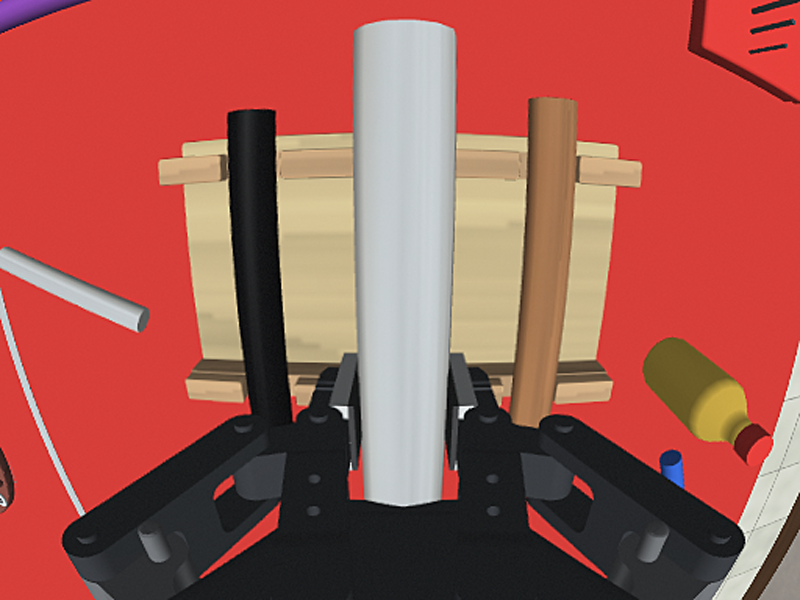

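The bar is held level between the fingers, far end at (405,22), and the other two rods are undisturbed.

```bash
python3 - <<'E'
from h import *
st=dict(np.load("w4.npz"));k=.64
W=R.from_quat(st["ee_rot"])
for h in(14,7,0):
  print(h,[ (W.inv().apply(q-st["tool_pos"])).round(1) for q in plane(wray(np.array([(405,22),(403,503),(405,100),(405,350)])*k-.18,st),st["tool_pos"][2]+17+h)])
E
```

```text
14 [array([108.4,  -0.6, -30.8]), array([-28.5,  -1.1, -31. ]), array([ 88.9,  -0.6, -30.9]), array([ 25.8,  -0.6, -31. ])]
7 [array([110.4,  -0.5, -23.8]), array([-35.1,  -1.2, -24.1]), array([ 89.7,  -0.5, -23.9]), array([ 22.6,  -0.5, -24. ])]
0 [array([112.3,  -0.5, -16.8]), array([-41.8,  -1.2, -17.1]), array([ 90.4,  -0.5, -16.9]), array([ 19.4,  -0.5, -17. ])]
```

{"api": "send_rows", "payload": {"targets": "0.005 0 0.165 -0.398 0.013 -0.003 0.02;0.005 0 0.165 -0.398 0.013 -0.003 0.02;0.005 0 0.165 -0.398 0.013 -0.003 0.02;0.005 0 0.165 -0.398 0.013 -0.003 0.02;0.005 0 0.165 -0.398 0.013 -0.003 0.02;0.005 0 0.165 -0.398 0.013 -0.003 0.02;0.005 0 0.165 -0.398 0.013 -0.003 0.02;0.005 0 0.165 -0.398 0.013 -0.003 0.02;0.005 0 0.165 -0.398 0.013 -0.003 0.02;0.005 0 0.165 -0.398 0.013 -0.003 0.02"}}

```text
time: 8.47
tool_pos: [555.8, -220.9, 155.1]
ee_rot: [0.784, 0.621, -0.002, -0.003]
ft_force: [0.4, -0.4, -3.2]
width: 26.4
finger_force: 59.5
```

{"api": "send_rows", "payload": {"targets": "0 0 0 0 0 0 0.02;0 0 0 0 0 0 0.02;0 0 0 0 0 0 0.02"}}

```text
time: 8.72
tool_pos: [556.6, -215.9, 155.7]
ee_rot: [0.783, 0.622, -0.001, -0.004]
ft_force: [-1.0, -0.2, -3.8]
width: 26.3
finger_force: 59.6
```

```bash
python3 -c "
from h import *
s=env.state();print(tojig(s['tool_pos']),s['ft_force']);goal(jw(0,-12,50),JYAW)"
```

```text
[ -4.59060513 -11.68706387 155.65263575] [-0.98433644 -0.23284362 -3.8260899 ]
turn [-0.0073 -0.003  -0.0004] shift m [-0.0006  0.0054  0.1056]
```

{"api": "send_rows", "payload": {"targets": "-0.007 -0.003 0 0 0.005 0.03 0.02;-0.007 -0.003 0 0 0.005 0.06 0.02;-0.007 -0.003 0 0 0.005 0.085 0.02;-0.007 -0.003 0 0 0.005 0.105 0.02;-0.007 -0.003 0 0 0.005 0.105 0.02;-0.007 -0.003 0 0 0.005 0.105 0.02"}}

```text
time: 9.22
tool_pos: [561.1, -215.5, 51.1]
ee_rot: [0.782, 0.623, -0.0, -0.0]
ft_force: [0.1, 0.2, -2.8]
width: 26.3
finger_force: 59.6
```

```bash
python3 - <<'E'
from h import *
s=env.state();print(tojig(s['tool_pos']),s['ft_force']);goal(jw(0,-12,35),JYAW)
st=s;im=env.camera("wrist")[:,:,::-1];cv2.imwrite("pics/w5.png",im)
np.savez("w5.npz",**{k:st[k] for k in("tool_pos","ee_rot")})
cv2.imwrite("pics/w5b.png",cv2.resize(im[40:360,100:420],(600,600),interpolation=cv2.INTER_CUBIC))
E
```

```text
[ -0.26381784 -10.31339401  51.13933812] [ 0.081645    0.19247904 -2.83317957]
turn [-0.0008  0.0004  0.002 ] shift m [-0.0017  0.0003  0.0161]
```

View pics/w5b.png

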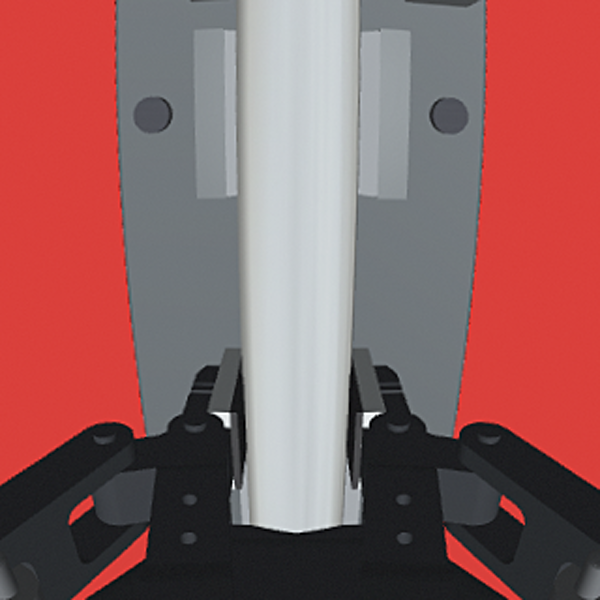

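The bar hangs centred over the V within about 1 mm: V edges at columns 224 and 382, bar from 240 to 358.

{"api": "send_rows", "payload": {"targets": "0 0 0 -0.001 0.001 0.006 0.02;0 0 0 -0.001 0.001 0.012 0.02;0 0 0 -0.001 0.001 0.016 0.02;0 0 0 -0.001 0.001 0.018 0.02;0 0 0 -0.001 0.001 0.019 0.02;0 0 0 -0.001 0.001 0.020 0.02;0 0 0 -0.001 0.001 0.020 0.02"}}

```text
time: 9.85
tool_pos: [563.7, -219.5, 33.7]
ee_rot: [0.783, 0.622, 0.001, 0.002]
ft_force: [-1.8, 0.2, -2.5]
width: 26.0
finger_force: 60.0
```

```bash
cat > f.py <<'E'
from h import *
s=env.state();f=s['ft_force'];m=s['moment']
print(tojig(s['tool_pos']).round(2),"F jig",np.round([f@JX,f@JY,f[2]],2),"M jig",np.round([m@JX,m@JY,m[2]],3),s['width'])
goal(jw(0,-12,30),JYAW)
E
python3 f.py
```

```text
[  3.22 -13.62  33.75] F jig [-1.76 -0.2  -2.54] M jig [0.113 0.146 0.079] 26.022756205371465
turn [0.0045 0.0021 0.0001] shift m [ 0.0016 -0.0032  0.0037]
```

{"api": "send_rows", "payload": {"targets": "0.004 0.002 0 0 -0.0025 0 0.02;0.004 0.002 0 0 -0.0025 0.001 0.02;0.004 0.002 0 0 -0.0025 0.001 0.02"}}

```text
time: 10.1
tool_pos: [561.3, -219.0, 32.4]
ee_rot: [0.783, 0.622, 0.0, 0.0]
ft_force: [-0.4, 0.6, -3.1]
width: 26.5
finger_force: 59.9
```

```bash
python3 f.py
```

```text
[  0.7  -13.64  32.38] F jig [-0.55  0.46 -3.07] M jig [ 0.017 -0.012  0.01 ] 26.54590592104486
turn [ 0.0009  0.0001 -0.0002] shift m [ 0.0016 -0.0007  0.0024]
```

Nearly free at 32.4; lower by small steps until contact.

{"api": "send_rows", "payload": {"targets": "0 0 0 0 0 0.001 0.02;0 0 0 0 0 0.001 0.02;0 0 0 0 0 0.002 0.02;0 0 0 0 0 0.002 0.02"}}

```text
time: 10.43
tool_pos: [561.8, -219.1, 31.7]
ee_rot: [0.783, 0.622, 0.0, 0.001]
ft_force: [-3.0, 0.4, 4.6]
width: 25.8
finger_force: 60.7
```

```bash
python3 f.py
```

```text
[  1.19 -13.7   31.7 ] F jig [-3.05 -0.31  4.62] M jig [0.123 0.458 0.175] 25.825002738320702
turn [0.001  0.0004 0.0005] shift m [ 0.0017 -0.0012  0.0017]
```

{"api": "send_rows", "payload": {"targets": "0 0 0 0 -0.001 -0.001 0.02;0 0 0 0.004 -0.001 -0.001 0.02;0 0 0 0.008 -0.001 -0.001 0.02;0 0 0 0.011 -0.001 -0.001 0.02;0 0 0 0.011 -0.001 -0.001 0.02;0 0 0 0.011 -0.001 -0.001 0.02"}}

```text
time: 10.93
tool_pos: [564.1, -207.7, 31.9]
ee_rot: [0.783, 0.622, 0.001, 0.001]
ft_force: [3.1, -0.3, -1.6]
width: 26.3
finger_force: 60.0
```

```bash
python3 f.py
```

```text
[ 0.87 -2.07 31.92] F jig [ 3.1   0.37 -1.6 ] M jig [ 0.062 -0.531  0.06 ] 26.334433127216187
turn [ 0.0032 -0.0002 -0.    ] shift m [-0.0099 -0.0009  0.0019]
```

{"api": "send_rows", "payload": {"targets": "0 0 0 0.001 0.0005 0 0.02;0 0 0 0.002 0.0005 0 0.02;0 0 0 0.003 0.0005 0 0.02;0 0 0 0.003 0.0005 0 0.02"}}

```text
time: 11.27
tool_pos: [564.6, -205.8, 31.9]
ee_rot: [0.783, 0.622, 0.0, 0.001]
ft_force: [2.8, -3.6, -1.0]
width: 26.1
finger_force: 60.0
```

```bash
python3 f.py
```

```text
[ 0.91 -0.06 31.89] F jig [ 3.57 -2.84 -0.99] M jig [-0.464 -0.451  0.099] 26.06384956451751
turn [0.0022 0.0011 0.0002] shift m [-0.0119 -0.0009  0.0019]
```

{"api": "send_rows", "payload": {"targets": "0 0 0 0.0005 0.0008 0.001 0.02;0 0 0 0.001 0.0008 0.002 0.02;0 0 0 0.001 0.0008 0.002 0.02;0 0 0 0.001 0.0008 0.002 0.02"}}

```text
time: 11.6
tool_pos: [564.8, -205.8, 31.6]
ee_rot: [0.783, 0.623, -0.001, 0.001]
ft_force: [-3.4, -3.5, 9.8]
width: 26.5
finger_force: 61.4
```

```bash
python3 f.py
```

```text
[ 1.13e+00 -3.00e-02  3.16e+01] F jig [-2.53 -4.23  9.81] M jig [-0.749  0.457  0.169] 26.45890556720449
turn [-0.0002  0.0025  0.0011] shift m [-0.012  -0.0011  0.0016]
```

{"api": "send_rows", "payload": {"targets": "0 0 0 0 -0.0004 0.0003 0.02;0 0 0 0 -0.0004 0.0005 0.02;0 0 0 0 -0.0004 0.0005 0.02;0 0 0 0 -0.0004 0.0005 0.02;0 0 0 0 -0.0004 0.0005 0.02"}}

```text
time: 12.02
tool_pos: [564.8, -205.8, 31.6]
ee_rot: [0.783, 0.622, -0.001, 0.001]
ft_force: [-4.4, -4.0, 10.9]
width: 26.0
finger_force: 61.4
```

```bash
python3 - <<'E'
exec(open('f.py').read())
im=env.camera("wrist")[:,:,::-1];sd=env.camera("side")[:,:,::-1]
cv2.imwrite("pics/w6b.png",np.hstack([cv2.resize(im[20:240,130:390],(390,330)),cv2.resize(sd[120:200,220:315],(400,330),interpolation=cv2.INTER_CUBIC)]))
E
```

```text
[ 1.13 -0.05 31.58] F jig [-3.35 -4.87 10.88] M jig [-0.76   0.542  0.163] 26.03009654081669
turn [0.0006 0.0025 0.001 ] shift m [-0.0119 -0.0011  0.0016]
```

View pics/w6b.png

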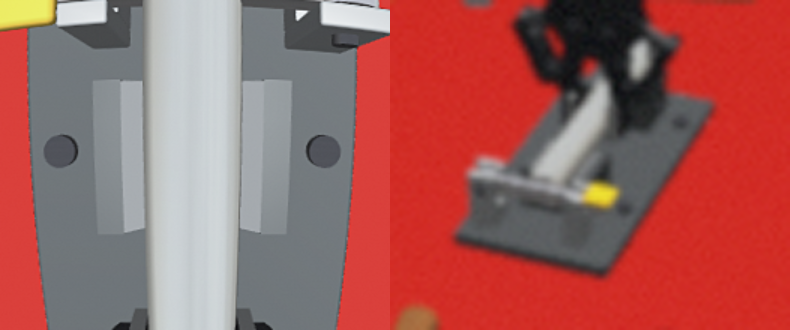

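The bar lies symmetrically in the Vs, with its end at the closed stop arm. I'll trim the sideways force and add a little down force.

{"api": "send_rows", "payload": {"targets": "0 0 0.001 0 -0.0005 0.0005 0.02;0 0 0.001 0 -0.001 0.0007 0.02;0 0 0.001 0 -0.001 0.0007 0.02;0 0 0.001 0 -0.001 0.0007 0.02;0 0 0.001 0 -0.001 0.0007 0.02;0 0 0.001 0 -0.001 0.0007 0.02"}}

```text
time: 12.62
tool_pos: [564.8, -205.8, 31.6]
ee_rot: [0.783, 0.622, -0.0, 0.002]
ft_force: [-3.1, -3.2, 12.7]
width: 26.0
finger_force: 61.5
```

```bash
python3 f.py
```

```text
[ 1.17 -0.08 31.59] F jig [-2.26 -3.78 12.74] M jig [-0.687  0.399  0.21 ] 26.04175713952836
turn [ 0.0028  0.0027 -0.    ] shift m [-0.0119 -0.0012  0.0016]
```

{"api": "send_rows", "payload": {"targets": "0 0 -0.002 0 -0.0005 0.0001 0.02;0 0 -0.005 0 -0.001 0.0002 0.02;0 0 -0.005 0 -0.001 0.0002 0.02;0 0 -0.005 0 -0.001 0.0002 0.02;0 0 -0.005 0 -0.001 0.0002 0.02;0 0 -0.005 0 -0.001 0.0002 0.02;0 0 -0.005 0 -0.001 0.0002 0.02;0 0 -0.005 0 -0.001 0.0002 0.02"}}

```text
time: 13.28
tool_pos: [564.8, -205.8, 31.6]
ee_rot: [0.782, 0.624, 0.001, 0.003]
ft_force: [-1.4, -3.6, 12.4]
width: 26.1
finger_force: 61.3
```

```bash
python3 f.py
```

```text
[ 1.150e+00 -3.000e-02  3.159e+01] F jig [-0.55 -3.86 12.36] M jig [-0.69   0.126  0.034] 26.13400544163513
turn [0.0052 0.0025 0.004 ] shift m [-0.012  -0.0012  0.0016]
```

```bash
python3 -c "
from plant import env
print(env.sign_off())"
```

```text
the job is handed in; nothing more can be done
None
```

I closed the stop fully into its catch, then laid the aluminium bar in both V-blocks with its end against the stop, and handed the job in at about 13 s with the arm still gripping it and pressing it down with about 12 N (roughly 16 N on the Vs with the bar's own weight).

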